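# Press the shouldered bushing home in the sample mill's bearing housing

## Task

The lab's sample mill is being put back together after cleaning. Of the three loose bronze parts on the bench, take the wide bushing with the shouldered head and press it head up into the bore of the aluminium bearing housing, past the stiff ring inside, until its shoulder sits flush on the housing's face. Let go of it, and leave the slim bushing and the plain sleeve where they stand.

Things in the scene. Friction and masses are not known exactly. Their poses are not given: they have to be found in the camera images.
- wide_head (a point): Wide bronze bushing (330 g), upright on the bench: round head 48 mm in diameter, 16 mm tall, to be gripped across; below it a spigot 30 mm in diameter, 34 mm long, its lowest 5 mm tapering to 24 mm; 18 mm through hole. This point: on the axis, mid-height of the head, 8 mm above the shoulder (head's underside), 8 mm below the top, 42 mm above the lower end. z up.
- bore_mouth (a point): Bore mouth centre, on the top face of the fixed housing: 45 mm round boss, face 65 mm up, on a 100 mm square foot 12 mm thick. Bore 32 mm wide, mouth countersunk to 41. A stiff ring 20 to 25 mm down stops a dropped bushing 9 to 14 mm proud; it slides down at 8 to 10 N pushed slowly (15 mm/s), stays put, and lets the shoulder reach the face (point wide_head then 8 mm above this point). z up.
- slim_center (a point): Bystander: the slim bronze bushing, upright, 44 mm tall, head 34 mm in diameter and 12 mm tall on a spigot 20 mm in diameter. This point is on its axis half-way up, 22 mm above the bench. Leave it standing where it is.
- sleeve_center (a point): Bystander: the plain bronze sleeve, an upright tube with no head, 30 mm in outer diameter and 50 mm tall. This point is on its axis half-way up, 25 mm above the bench. Leave it standing where it is.

How it is judged (in metres and radians):
At the end, for the whole second after the job is handed in: The wide bushing stands head up in the housing's bore, axis within 6 mm of the bore's and within 7 degrees of vertical, its shoulder flush on the face (no more than 3 mm above it), released; the slim bushing and the plain sleeve are within 30 mm of where they began (z of wide_head in the frame of bore_mouth between 0.0045 and 0.011 m and horizontal distance between wide_head and bore_mouth below 0.006 m and angle between wide_head's own z axis and vertical below 0.12 rad and distance of each of slim_center, sleeve_center from where it was at the start of the episode below 0.03 m); the robot touches nothing.
It fails at once if the slim bushing is moved or knocked over (distance of slim_center from where it was at the start of the episode above 0.03 m).
It fails at once if the plain sleeve is moved or knocked over (distance of sleeve_center from where it was at the start of the episode above 0.03 m).
It also fails if it takes over 48 s, if anything falls off the work surface, if the arm or the gripper's body presses on something with over 40 N, if the wrist force passes 120 N, or if a joint passes its speed limit or range.

## Robot

A 6-joint arm with a two-finger parallel gripper is mounted at the origin on the work surface. World frame = base frame: x ahead of the robot, y to its left, z up, the work surface at z = 0. Lengths are in m, angles in degrees, forces in N, time in s.
With the tool pointing down it reaches from about 0.4 to 0.825 m from the base axis. Payload 7 kg.
Tool frame: the origin (TCP) lies midway between the tips of the shut fingers; the grasp point (between the pads) lies 19 mm behind it (r.grasp_offset is the distance from the TCP to the grasp point, in m); z points along the fingers, x is the direction in which the jaws open and shut, and the axes are right-handed (so a half turn about z gives the same grasp; the last joint's range is limited). The gripper opens to 88 mm and grips with 3 to 60 N. Pads are 19 mm wide; open, the fingers measure 130 mm over their backs; the gripper's body (78 mm by 193 mm) begins 47 mm behind the grasp point.
Start: joints at [-56.087, 20.546, 0.682, 0, -70.136, -16.507], TCP at [0.202, -0.644, 0.227] pointing down, gripper open.
Joint ranges: [-176.03, 176.03], [-82.01, 121.73], [-58.28, 71.71], [-173.87, 95.51], [-174.79, -0.11], [-173.66, 173.66]. Speed limits (degrees/s): [136.94, 136.94, 172.46, 180, 180, 180].

## Interface

Orientations are given as [roll, pitch, yaw] about the fixed x, y, z axes, in that order (R = Rz(yaw) Ry(pitch) Rx(roll)).
In Python, from plant import r gives the robot as it stands.
- The arm moves only by the tool step_arm, never from a script. Its argument "deltas" is a list of rows, each a list of 7 numbers: the turn, a rotation vector about the tool's x, y, z in rad, then the shift along the tool's x, y, z in mm, then the opening, from -1 (shut) to 1 (fully open), so that 0 is half open. In form: [[ax, ay, az, x, y, z, grip], ...]. A call has 1 to 10 rows; each row shifts and turns the pose as measured when the row begins, along the tool's axes as they then stand; what a row does not reach is not made up. A row lasts 1/10 s, in which the tool goes at most 50 mm and 8.59 degrees, less where a joint would pass 70% of its speed; a pose out of reach is approached as far as the arm can. A call with a gripper value outside its range is refused whole. The fingers move at their own pace and stop on an object; "squeeze" is the grip in N (left out, the last holds). Time passes only in rows, so rows that do not move let the fingers close. It gives the time, the measured TCP pose, the force and the opening at its end, in the units of the state.
- r.get_state(): the state, without advancing time (a new reading comes with each control period).
- r.capture(name): name is "side" or "top"; returns the picture (420x560x3 uint8, red, green, blue); there is no depth.
- r.camera_info(name): a dict with "vertical_fov" (degrees; the focal length in pixels is half the picture's height over the tangent of half this angle, whatever the lens; pixels are square), "cx", "cy" (the principal point, pixels), "k1" (the pictures are not rectified: a ray, as slopes to the right and down, at radius r is drawn at 1 + k1 r^2 times it, then the intrinsics apply), "view" (4x4, takes a point from world to camera coordinates). Camera axes: x right, y down, z forward; pixel columns grow to the right and rows downward; lengths in m; the calibration is good to about 2 mm. A picture is of the moment at which its call begins. camera_info takes no time and is no camera call.
- r.close_job(): hands the job in, once; it reports no verdict.
The state is a dict: "time_s": time; "joints": joint angles; "qd": joint speeds; "joint_torque": joint torques, N m; "tcp_pos": TCP position; "eef_rot": TCP orientation; "contact_force": force on the tool from outside, world axes, zero at the start; "moment": the same for the moment, N m; "gripper_width": finger opening in m.
Only numpy, scipy, OpenCV 4.12 (cv2) and the standard library are available. Lean on these libraries where they do the work, as an engineer would, in place of code of your own. Each camera call takes 0.05 s, during which the arm holds its last target.

## Working session

There is one attempt and no reset: what is moved stays moved. The work goes in short steps, Python scripts to look and compute and a tool call to move; the robot and the scene stay as the last step left them, time stands still between calls to the robot, and variables do not carry over. Pictures are saved under pics/ and viewed, and the job is handed in when it is done.

Besides the shell and the picture viewer there is one more tool, called after "Request:" in YAML: its name, and indented under it one key for each argument. step_arm: Moves the arm, as the interface text tells. Its arguments: {"type":"object","properties":{"deltas":{"type":"array","items":{"type":"array","items":{"type":"number"}}},"squeeze":{"type":"number"}},"required":["deltas"]}

```bash
ls; mkdir -p pics
python3 - <<'E'
from plant import r
import cv2
for n in("side","top"):
    cv2.imwrite(f"pics/{n}0.png",r.capture(n)[:,:,::-1]); print(r.camera_info(n))
print(r.get_state(), r.grasp_offset)
E
```

```text
pics
{'vertical_fov': 42.852148424818374, 'cx': 292.54798686850495, 'cy': 205.3127789414845, 'k1': 0.062455791290405134, 'view': array([[-0.72707542, -0.68646123,  0.01150267,  0.40581825],
       [-0.33488294,  0.33997071, -0.87879083,  0.2556059 ],
       [ 0.59934526, -0.64279926, -0.47706851,  0.68370741],
       [ 0.        ,  0.        ,  0.        ,  1.        ]])}
{'vertical_fov': 44.01158082930173, 'cx': 281.62740776576334, 'cy': 210.06055590203005, 'k1': -0.1264814969562922, 'view': array([[-0.00252249, -0.9995413 ,  0.03017987,  0.01157115],
       [-0.98326745, -0.00301815, -0.18214286,  0.55188593],
       [ 0.1821504 , -0.03013433, -0.98280881,  0.97096715],
       [ 0.        ,  0.        ,  0.        ,  1.        ]])}
{'time_s': 0.1, 'joints': array([-5.60865076e+01,  2.05861467e+01,  6.39437499e-01, -1.72402359e-02,
       -7.01359167e+01, -1.65052109e+01]), 'qd': array([ 0.0462971 , -0.06734437,  0.01933821,  0.07669054,  0.03181914,
       -0.03679169]), 'joint_torque': array([-3.26127563e-03, -5.84162664e+01,  2.93748540e+01,  7.01573879e+00,
        1.00469420e-02, -8.46623448e-05]), 'tcp_pos': array([ 0.20176887, -0.64368352,  0.22573446]), 'eef_rot': array([-1.79992064e+02, -8.38262182e-02,  1.07402406e+02]), 'contact_force': array([ 0.63627937, -0.07274331,  0.44282666]), 'moment': array([ 0.03302835, -0.0275684 , -0.02413091]), 'gripper_width': 0.08743245505421467} 0.0188
```

View pics/top0.png

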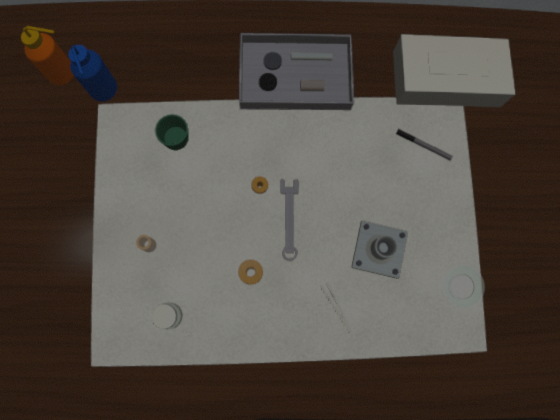

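View pics/side0.png

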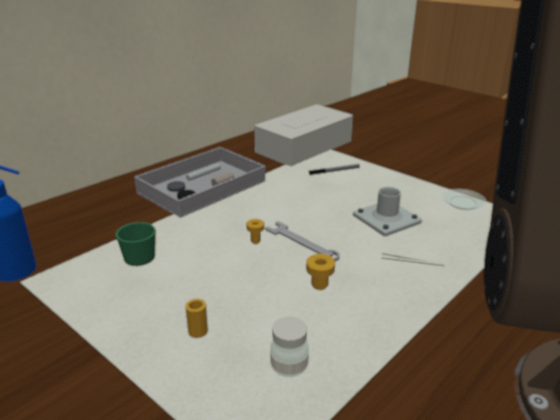

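The top view shows the wide bushing near (251,272), the slim one at (260,185), the sleeve at (146,243) and the housing boss near (383,247). Next I'll zoom in and measure.

```bash
cat > h.py <<'E'
import numpy as np, cv2
from plant import r
def cam(n):
    c=r.camera_info(n); f=210/np.tan(np.radians(c['vertical_fov']/2))
    return c,f
def ray(n,uv):
    c,f=cam(n); d=np.array([(uv[0]-c['cx'])/f,(uv[1]-c['cy'])/f]); s=d.copy()
    for _ in range(30): s=d/(1+c['k1']*(s@s))
    V=c['view']; R=V[:3,:3]; o=-R.T@V[:3,3]; v=R.T@np.array([s[0],s[1],1]); return o,v/np.linalg.norm(v)
def plane(n,uv,z):
    o,v=ray(n,uv); return o+v*(z-o[2])/v[2]
def proj(n,p):
    c,f=cam(n); q=c['view'][:3,:3]@np.asarray(p)+c['view'][:3,3]; s=q[:2]/q[2]; s=s*(1+c['k1']*(s@s)); return s*f+[c['cx'],c['cy']]
def tri(uvs):
    A=np.zeros((3,3));b=np.zeros(3)
    for n,uv in uvs:
        o,v=ray(n,uv);P=np.eye(3)-np.outer(v,v);A+=P;b+=P@o
    p=np.linalg.solve(A,b); return p,[np.linalg.norm(np.cross(p-ray(n,u)[0],ray(n,u)[1])) for n,u in uvs]
E
python3 - <<'E'
from h import *
t=cv2.imread('pics/top0.png'); s=cv2.imread('pics/side0.png')
def crop(i,x,y,w,h,k): return cv2.resize(i[y:y+h,x:x+w],None,fx=k,fy=k,interpolation=cv2.INTER_CUBIC)
a=cv2.convertScaleAbs(crop(t,345,215,66,66,6),alpha=1.6);b=crop(s,345,175,66,66,6)
c=crop(t,220,240,66,66,6)
d=crop(s,290,240,66,66,6)
cv2.imwrite('pics/z1.png',np.hstack([a,b])); cv2.imwrite('pics/z2.png',np.hstack([c,d]))
for n,i in(('top',t),('side',s)):
    hsv=cv2.cvtColor(i,cv2.COLOR_BGR2HSV)
    m=cv2.inRange(hsv,(8,110,60),(28,255,255)); 
    cs,_=cv2.findContours(m,cv2.RETR_EXTERNAL,cv2.CHAIN_APPROX_NONE)
    for q in cs:
        if cv2.contourArea(q)>60: 
            e=cv2.fitEllipse(q); print(n,cv2.contourArea(q),cv2.boundingRect(q),e, plane(n,e[0],.05) if n=='top' else '')
E
```

```text
top 399.5 (239, 261, 24, 23) ((250.21408081054688, 271.81475830078125), (22.449369430541992, 22.745176315307617), 58.7503547668457) [0.43087814 0.07250463 0.05      ]
top 185.0 (252, 177, 16, 16) ((259.5, 184.5), (15.389177322387695, 15.389177322387695), 0.0) [0.60340516 0.05547141 0.05      ]
top 1714.5 (21, 25, 52, 60) ((45.93058395385742, 53.324615478515625), (32.9696044921875, 69.32882690429688), 143.9138641357422) [0.89224514 0.51648123 0.05      ]
side 609.0 (186, 299, 21, 38) ((196.32765197753906, 317.17352294921875), (19.620134353637695, 41.50783920288086), 175.43405151367188) 
side 13050.5 (0, 281, 173, 139) ((57.912330627441406, 369.6561279296875), (114.92436981201172, 200.39511108398438), 123.85890197753906) 
side 15306.0 (332, 270, 228, 150) ((451.5752258300781, 366.64556884765625), (130.9642791748047, 202.9532012939453), 63.39891815185547) 
side 667.0 (307, 254, 28, 35) ((320.0297546386719, 268.97137451171875), (26.16752052307129, 35.072689056396484), 4.2671217918396) 
side 244.5 (247, 219, 17, 24) ((254.93919372558594, 228.7476043701172), (15.265406608581543, 23.90299415588379), 179.34085083007812) 
side 7819.0 (23, 132, 259, 144) ((111.8375244140625, 208.46852111816406), (59.164451599121094, 347.45379638671875), 69.03156280517578) 
side 22428.0 (329, 0, 193, 202) ((439.9515075683594, 100.61759185791016), (164.58665466308594, 218.04237365722656), 29.89041519165039)
```

View pics/z1.png

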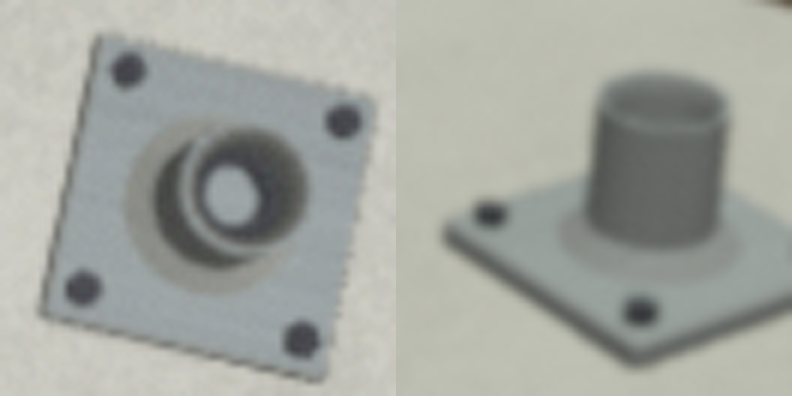

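View pics/z2.png

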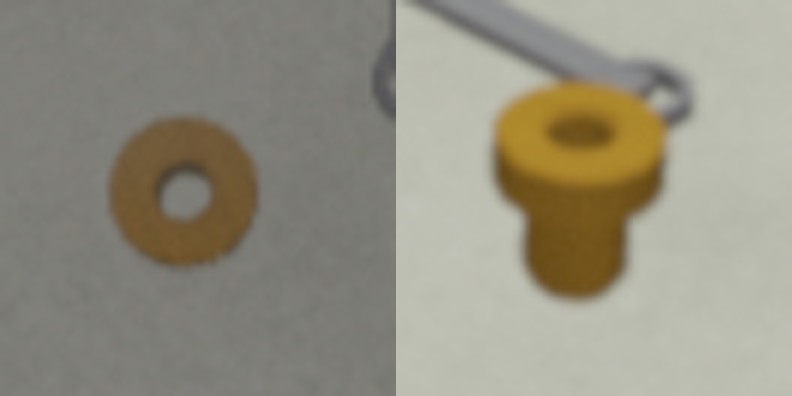

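Run:
```python
from h import *
z=lambda x0,y0,X,Y:(x0+(X+.5)/6-.5,y0+(Y+.5)/6-.5)
bt=z(345,215,243.5,189);bs=z(345,175,268,102)
print('boss top',bt,plane('top',bt,.065),'side',plane('side',bs,.065),tri([('top',bt),('side',bs)]))
hs=[(128,70),(344,121),(83,288),(301,340)]
H=[plane('top',z(345,215,*h),.012) for h in hs]; print('holes',np.mean(H,0),np.linalg.norm(H[0]-H[3]),np.linalg.norm(H[1]-H[2]))
wt=z(220,240,184,192);ws=z(290,240,184.5,133)
print('wide',wt,plane('top',wt,.05),plane('side',ws,.05),tri([('top',wt),('side',ws)]))
print('rims', [proj('top',[.43,.07+k*.024,.05]) for k in(-1,1)])
```

```text
boss top (385.1666666666667, 246.08333333333334) [ 0.47890607 -0.18816091  0.065     ] side [ 0.47786218 -0.19319213  0.065     ] (array([ 0.47716994, -0.18865527,  0.06703821]), [np.float64(0.0017879271214639564), np.float64(0.0017879271214639224)])
holes [ 0.47981432 -0.190325    0.012     ] 0.10818014060119387 0.10797885269215493
wide (250.25, 271.5833333333333) [0.43132321 0.07243847 0.05      ] [0.42975831 0.07094209 0.05      ] (array([0.43044262, 0.07179158, 0.05026332]), [np.float64(0.0010715452458473977), np.float64(0.0010715452458474623)])
rims [array([263.98199095, 272.28317468]), array([239.03863673, 272.25389372])]
```

```bash
cat >> h.py <<'E'
def plan(target,yaw,n,grip=1):
    s=r.get_state(); p=s['tcp_pos'];y0=s['eef_rot'][2]; dy=(yaw-y0+180)%360-180
    print('at',p.round(4),s['eef_rot'].round(2),'F',s['contact_force'].round(1),'w',s['gripper_width'],'t',s['time_s'],'j',s['joints'].round(0))
    st=(np.array(target)-p)/n; rows=[]
    for k in range(n):
        a=np.radians(y0+dy*k/n); x=np.array([np.cos(a),np.sin(a),0]);y=np.array([np.sin(a),-np.cos(a),0])
        rows.append([0,0,round(-np.radians(dy/n),4),round(1e3*st@x,1),round(1e3*st@y,1),round(-1e3*st[2],1),grip])
    print(rows)
E
python3 -c "
from h import *
plan([.45,-.30,.2],140,10)"
```

```text
at [ 0.2018 -0.6437  0.2257] [-1.7999e+02 -8.0000e-02  1.0740e+02] F [ 0.6 -0.1  0.4] w 0.08743245505421467 t 0.1 j [-56.  21.   1.  -0. -70. -17.]
[[0, 0, np.float64(-0.0569), np.float64(25.4), np.float64(34.0), np.float64(2.6), 1], [0, 0, np.float64(-0.0569), np.float64(23.4), np.float64(35.4), np.float64(2.6), 1], [0, 0, np.float64(-0.0569), np.float64(21.4), np.float64(36.6), np.float64(2.6), 1], [0, 0, np.float64(-0.0569), np.float64(19.2), np.float64(37.8), np.float64(2.6), 1], [0, 0, np.float64(-0.0569), np.float64(17.1), np.float64(38.8), np.float64(2.6), 1], [0, 0, np.float64(-0.0569), np.float64(14.8), np.float64(39.7), np.float64(2.6), 1], [0, 0, np.float64(-0.0569), np.float64(12.5), np.float64(40.5), np.float64(2.6), 1], [0, 0, np.float64(-0.0569), np.float64(10.2), np.float64(41.1), np.float64(2.6), 1], [0, 0, np.float64(-0.0569), np.float64(7.9), np.float64(41.7), np.float64(2.6), 1], [0, 0, np.float64(-0.0569), np.float64(5.5), np.float64(42.0), np.float64(2.6), 1]]
```

Request:
step_arm:
  deltas:
    - [0,0,-0.057,25,34,2.5,1]
    - [0,0,-0.057,23,35,2.5,1]
    - [0,0,-0.057,21,37,2.5,1]
    - [0,0,-0.057,19,38,2.5,1]
    - [0,0,-0.057,17,39,2.5,1]
    - [0,0,-0.057,15,40,2.5,1]
    - [0,0,-0.057,12,40,2.5,1]
    - [0,0,-0.057,10,41,2.5,1]
    - [0,0,-0.057,8,42,2.5,1]
    - [0,0,-0.057,5,42,2.5,1]

```text
time_s: 1.1
tcp_pos: [0.4523, -0.2895, 0.1955]
eef_rot: [179.9, -0.5, 140.8]
contact_force: [-0.5, -0.5, -0.7]
gripper_width: 0.0872
```

```bash
sed -i 's/round(-np.radians(dy\/n),4)/-round(np.radians(dy\/n).item(),4)/; s/    print(rows)/    print([[float(v) for v in q] for q in rows])/' h.py; python3 -c "
from h import *
plan([.4307,.072,.15],173,10)"
```

```text
at [ 0.4523 -0.2895  0.1955] [179.93  -0.49 140.81] F [-0.5 -0.5 -0.7] w 0.08721233572396332 t 1.1 j [-12.   9. -19.  -0. -62. -27.]
[[0.0, 0.0, -0.0562, 24.5, 26.7, 4.5, 1.0], [0.0, 0.0, -0.0562, 23.0, 28.0, 4.5, 1.0], [0.0, 0.0, -0.0562, 21.4, 29.2, 4.5, 1.0], [0.0, 0.0, -0.0562, 19.7, 30.4, 4.5, 1.0], [0.0, 0.0, -0.0562, 18.0, 31.4, 4.5, 1.0], [0.0, 0.0, -0.0562, 16.2, 32.4, 4.5, 1.0], [0.0, 0.0, -0.0562, 14.3, 33.3, 4.5, 1.0], [0.0, 0.0, -0.0562, 12.4, 34.0, 4.5, 1.0], [0.0, 0.0, -0.0562, 10.5, 34.7, 4.5, 1.0], [0.0, 0.0, -0.0562, 8.5, 35.2, 4.5, 1.0]]
```

Request:
step_arm:
  deltas:
    - [0,0,-0.056,24.5,26.5,4.5,1]
    - [0,0,-0.056,23,28,4.5,1]
    - [0,0,-0.056,21.5,29,4.5,1]
    - [0,0,-0.056,19.5,30.5,4.5,1]
    - [0,0,-0.056,18,31.5,4.5,1]
    - [0,0,-0.056,16,32.5,4.5,1]
    - [0,0,-0.056,14.5,33.5,4.5,1]
    - [0,0,-0.056,12.5,34,4.5,1]
    - [0,0,-0.056,10.5,34.5,4.5,1]
    - [0,0,-0.056,8.5,35,4.5,1]

```text
time_s: 2.1
tcp_pos: [0.4249, 0.0866, 0.1495]
eef_rot: [179.6, -0.5, 174.3]
contact_force: [0.8, 0.5, -0.1]
gripper_width: 0.0879
```

```bash
python3 -c "
from h import *
plan([.4307,.072,.10],173,4)
for n in('side','top'): cv2.imwrite(f'pics/{n}1.png',r.capture(n)[:,:,::-1])
t=[cv2.imread(f'pics/{n}1.png') for n in('side','top')]
cv2.imwrite('pics/b1.png',np.hstack([cv2.resize(i[120:400,150:430],(400,400)) for i in t]))"
```

```text
at [0.4249 0.0866 0.1495] [179.65  -0.49 174.35] F [ 0.8  0.5 -0.1] w 0.08787193491759297 t 2.1 j [ 37.   2. -34.  -1. -54. -42.]
[[0.0, 0.0, 0.0059, -1.8, -3.5, 12.4, 1.0], [0.0, 0.0, 0.0059, -1.8, -3.5, 12.4, 1.0], [0.0, 0.0, 0.0059, -1.9, -3.5, 12.4, 1.0], [0.0, 0.0, 0.0059, -1.9, -3.5, 12.4, 1.0]]
```

View pics/b1.png

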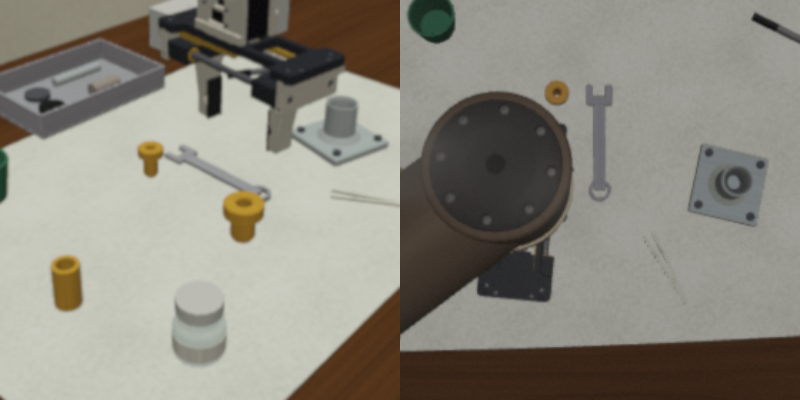

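The gripper is above the bushing, jaws roughly along x, and the neighbours are clear of it. Next: centre, then descend.

Request:
step_arm:
  deltas:
    - [0,0,0.006,-2,-3.5,12,1]
    - [0,0,0.006,-2,-3.5,12,1]
    - [0,0,0.006,-2,-3.5,12,1]
    - [0,0,0.006,-2,-3.5,12,1]
    - [0,0,0,0,0,0,1]

```text
time_s: 2.7
tcp_pos: [0.4305, 0.0738, 0.0994]
eef_rot: [179.7, -0.6, 173.3]
contact_force: [-0.0, -0.9, -0.4]
gripper_width: 0.0875
```

```bash
python3 -c "
from h import *
plan([.4307,.072,.027],173,7)"
```

```text
at [0.4305 0.0738 0.0994] [179.67  -0.55 173.25] F [-0.  -0.9 -0.4] w 0.0874948656897734 t 2.7 j [ 35.   6. -38.  -1. -47. -41.]
[[0.0, 0.0, 0.0006, -0.1, -0.3, 10.3, 1.0], [0.0, 0.0, 0.0006, -0.1, -0.3, 10.3, 1.0], [0.0, 0.0, 0.0006, -0.1, -0.3, 10.3, 1.0], [0.0, 0.0, 0.0006, -0.1, -0.3, 10.3, 1.0], [0.0, 0.0, 0.0006, -0.1, -0.3, 10.3, 1.0], [0.0, 0.0, 0.0006, -0.1, -0.3, 10.3, 1.0], [0.0, 0.0, 0.0006, -0.1, -0.3, 10.3, 1.0]]
```

Request:
step_arm:
  deltas:
    - [-0.006,0.01,0.004,0,-1,6,1]
    - [0,0,0,0,-0.5,11,1]
    - [0,0,0,0,-0.5,11,1]
    - [0,0,0,0,0,11,1]
    - [0,0,0,0,0,11,1]
    - [0,0,0,0,0,11,1]
    - [0,0,0,0,0,8,1]
    - [0,0,0,0,0,0,1]

```text
time_s: 3.5
tcp_pos: [0.4301, 0.0726, 0.027]
eef_rot: [179.2, -1.1, 172.9]
contact_force: [-0.2, 0.3, -0.6]
gripper_width: 0.0873
```

```bash
python3 -c "
from h import *
plan([.4307,.072,.027],173,1)
cv2.imwrite('pics/s2.png',cv2.resize(r.capture('side')[160:360,220:440,::-1],None,fx=3,fy=3))"
```

```text
at [0.4301 0.0726 0.027 ] [179.17  -1.06 172.89] F [-0.2  0.3 -0.6] w 0.08734771984175331 t 3.5 j [ 34.  13. -41.  -2. -36. -40.]
[[0.0, 0.0, -0.0019, -0.7, -0.5, 0.0, 1.0]]
```

View pics/s2.png

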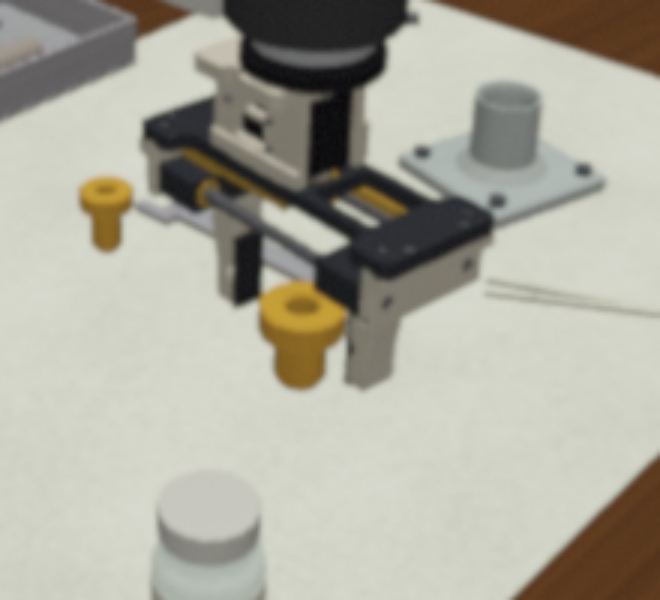

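```bash
python3 -c "
from h import *
s=r.get_state()
for d in(-.044,0,.044):
  p=s['tcp_pos']+d*np.array([-.992,.124,0]); q=proj('side',p); print(d,q,(q-[220,160])*3)
p=proj('side',[.4307,.072,.05]);print((p-[220,160])*3)"
```

```text
-0.044 [301.55755648 261.4921966 ] [244.67266943 304.4765898 ]
0 [318.87134843 273.41684406] [296.61404528 340.25053219]
0.044 [337.41766955 286.20096026] [352.25300864 378.60288079]
[298.40962059 305.35252224]
```

Request:
step_arm:
  deltas:
    - [0.0145,-0.0185,0,-0.5,-0.5,0,1]
    - [0,0,0,0,0,0,1]

```text
time_s: 3.75
tcp_pos: [0.4315, 0.0724, 0.028]
eef_rot: [180.0, 0.1, 172.9]
contact_force: [1.0, -0.0, 0.0]
gripper_width: 0.0873
```

Request:
step_arm:
  deltas:
    - [0,0,0,0,0,0,0]
    - [0,0,0,0,0,0,0]
    - [0,0,0,0,0,0,-1]
    - [0,0,0,0,0,0,-1]
    - [0,0,0,0,0,0,-1]
    - [0,0,0,0,0,0,-1]
    - [0,0,0,0,0,0,-1]
  squeeze: 40

```text
time_s: 4.45
tcp_pos: [0.4321, 0.0729, 0.0293]
eef_rot: [179.8, 0.1, 172.9]
contact_force: [-0.8, -0.5, 0.5]
gripper_width: 0.047
```

```bash
python3 -c "
from h import *
plan([.431,.072,.15],173,6,-1)"
```

```text
at [0.4321 0.0729 0.0293] [1.7982e+02 1.2000e-01 1.7290e+02] F [-0.8 -0.5  0.5] w 0.04696078392964431 t 4.45 j [ 35.  12. -43.  -0. -35. -43.]
[[0.0, 0.0, -0.0003, 0.2, -0.2, -20.1, -1.0], [0.0, 0.0, -0.0003, 0.2, -0.2, -20.1, -1.0], [0.0, 0.0, -0.0003, 0.2, -0.2, -20.1, -1.0], [0.0, 0.0, -0.0003, 0.2, -0.2, -20.1, -1.0], [0.0, 0.0, -0.0003, 0.2, -0.2, -20.1, -1.0], [0.0, 0.0, -0.0003, 0.2, -0.2, -20.1, -1.0]]
```

Gripped, with the opening at 47 mm. Lifting now.

Request:
step_arm:
  deltas:
    - [0,0,0,0,0,-8,-1]
    - [0,0,0,0,0,-20,-1]
    - [0,0,0,0,0,-25,-1]
    - [0,0,0,0,0,-25,-1]
    - [0,0,0,0,0,-25,-1]
    - [0,0,0,0,0,-20,-1]
    - [0,0,0,0,0,0,-1]

```text
time_s: 5.15
tcp_pos: [0.4288, 0.0708, 0.1569]
eef_rot: [-180.0, -0.2, 172.8]
contact_force: [-0.3, 0.6, -4.0]
gripper_width: 0.0468
```

```bash
python3 -c "
from h import *
plan([.479,-.190,.15],150,8,-1)
cv2.imwrite('pics/s3.png',r.capture('side')[:,:,::-1])"
```

```text
at [0.4288 0.0708 0.1569] [-179.96   -0.22  172.82] F [-0.3  0.6 -4. ] w 0.04683734205359165 t 5.15 j [ 35.   1. -34.  -0. -55. -43.]
[[0.0, 0.0, 0.0498, -10.3, -31.6, 0.9, -1.0], [0.0, 0.0, 0.0498, -11.9, -31.0, 0.9, -1.0], [0.0, 0.0, 0.0498, -13.4, -30.4, 0.9, -1.0], [0.0, 0.0, 0.0498, -14.9, -29.7, 0.9, -1.0], [0.0, 0.0, 0.0498, -16.3, -28.9, 0.9, -1.0], [0.0, 0.0, 0.0498, -17.8, -28.1, 0.9, -1.0], [0.0, 0.0, 0.0498, -19.1, -27.1, 0.9, -1.0], [0.0, 0.0, 0.0498, -20.5, -26.1, 0.9, -1.0]]
```

View pics/s3.png

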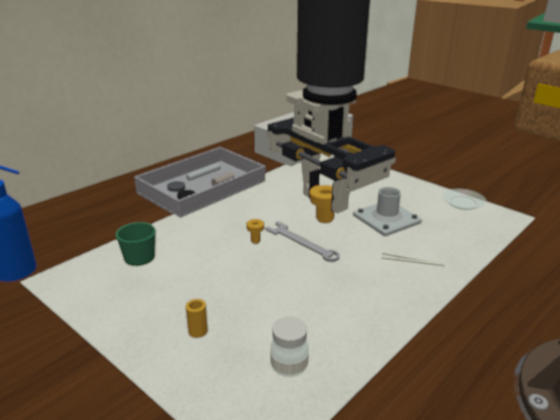

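The bushing hangs in the fingers at (323,200) and the bystanders haven't moved. Next is the carry to the housing.

Request:
step_arm:
  deltas:
    - [0,0,0.04,-5,-16,0,-1]
    - [0,0,0.05,-10,-31,0,-1]
    - [0,0,0.05,-12,-31,0,-1]
    - [0,0,0.05,-14,-30,0,-1]
    - [0,0,0.05,-15,-29,0,-1]
    - [0,0,0.05,-17,-28,0,-1]
    - [0,0,0.05,-18,-28,0,-1]
    - [0,0,0.05,-19,-27,0,-1]
    - [0,0,0.01,-9,-12,0,-1]
    - [0,0,0,0,0,0,-1]

```text
time_s: 6.2
tcp_pos: [0.4594, -0.1983, 0.14]
eef_rot: [-179.2, -1.4, 148.9]
contact_force: [0.2, 0.0, -3.4]
gripper_width: 0.0468
```

```bash
python3 -c "
from h import *
plan([.479,-.190,.11],150,3,-1)"
```

```text
at [ 0.4594 -0.1983  0.14  ] [-179.23   -1.41  148.91] F [ 0.2  0.  -3.4] w 0.04679381276907564 t 6.2 j [ -1.   9. -27.  -0. -55. -30.]
[[0.0, 0.0, -0.0063, -4.2, 5.7, 10.0, -1.0], [0.0, 0.0, -0.0063, -4.2, 5.7, 10.0, -1.0], [0.0, 0.0, -0.0063, -4.2, 5.7, 10.0, -1.0]]
```

Request:
step_arm:
  deltas:
    - [-0.0135,-0.0245,0,-6,8,8,-1]
    - [0,0,0,-6,7,8,-1]
    - [0,0,0,-1,2,6,-1]
    - [0,0,0,0,0,0,-1]
    - [0,0,0,0,0,0,-1]

```text
time_s: 6.7
tcp_pos: [0.4765, -0.1885, 0.1118]
eef_rot: [-179.8, -0.5, 148.9]
contact_force: [-1.1, -0.3, -3.2]
gripper_width: 0.0473
```

```bash
python3 -c "
from h import *
plan([.479,-.190,.11],150,1,-1)
for n in('side','top'): cv2.imwrite(f'pics/{n}4.png',r.capture(n)[:,:,::-1])
a=cv2.imread('pics/side4.png')[110:240,330:460];b=cv2.imread('pics/top4.png')[180:310,320:450]
cv2.imwrite('pics/b4.png',np.hstack([cv2.resize(a,(390,390),interpolation=2),cv2.resize(b,(390,390),interpolation=2)]))"
```

```text
at [ 0.4765 -0.1885  0.1118] [-179.79   -0.5   148.92] F [-1.1 -0.3 -3.2] w 0.04725173958919053 t 6.7 j [  0.  12. -28.  -0. -51. -31.]
[[0.0, 0.0, -0.0188, -2.9, 0.0, 1.8, -1.0]]
```

View pics/b4.png

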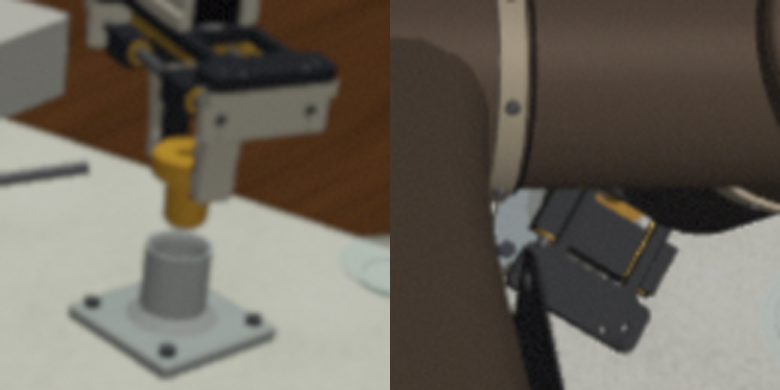

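```bash
cat > sp.py <<'E'
from h import *
def spigot(im):
    hsv=cv2.cvtColor(im,cv2.COLOR_BGR2HSV); m=cv2.inRange(hsv,(10,120,40),(30,255,255))
    m[:,:370]=0;m[:,420:]=0;m[:140]=0;m[210:]=0
    n,l,st,c=cv2.connectedComponentsWithStats(m); k=1+np.argmax(st[1:,4]); m=(l==k); return m
if __name__=='__main__':
    im=cv2.imread('pics/side4.png'); m=spigot(im)
    for y in range(150,192):
        x=np.where(m[y])[0]
        if len(x): print(y,x.min(),x.max(),end=' | ')
    g=cv2.cvtColor(im,cv2.COLOR_BGR2GRAY)
    print()
    for y in (196,200,205,210): print(y,g[y,372:408])
    a=cv2.resize(im[150:220,355:425],None,fx=8,fy=8,interpolation=2)
    cv2.imwrite('pics/z4.png',a)
E
python3 sp.py
```

```text
150 370 394 | 151 370 394 | 152 370 394 | 153 370 394 | 154 370 394 | 155 370 394 | 156 370 394 | 157 370 394 | 158 370 394 | 159 370 394 | 160 370 394 | 161 371 394 | 162 374 394 | 163 377 394 | 164 379 394 | 165 381 394 | 166 381 393 | 167 382 393 | 168 383 393 | 169 384 393 | 170 385 392 | 171 386 392 | 172 386 392 | 173 386 392 | 174 386 392 | 175 386 393 | 176 386 393 | 177 386 394 | 178 386 397 | 179 386 397 | 180 386 397 | 181 386 397 | 182 386 397 | 183 387 396 | 184 388 395 | 185 391 392 | 
196 [186 186 186 185 178 154 115  88  85  91  96 102 108 111 114 116 117 114
 115 117 116 114 116 115 114 108 105 115 143 171 183 185 187 186 187 188]
200 [184 184 184 185 175 143 102  86  87  91  94  96  98  99 100 100 101 102
 102 102 101 101 102 102 100  96  98 121 159 180 185 185 185 186 186 184]
205 [167 163 160 154 136 107  87  86  89  93  96  96  98 100 101 101 102 102
 101 101 102 102 102 100  97  97 108 139 168 181 184 185 185 184 183 184]
210 [152 145 140 131 112  93  87  88  92  94  96  98 101 100 101 101 102 102
 101 101 101 101 100  97  96  97 115 140 155 158 158 159 159 161 165 170]
```

View pics/z4.png

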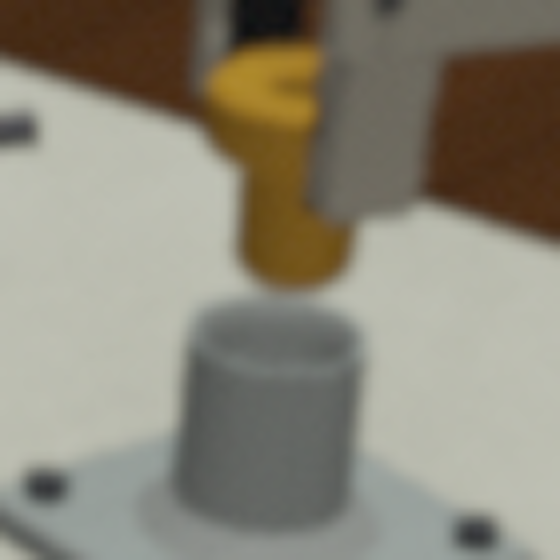

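```bash
python3 -c "
from h import *
a=plane('side',(391.7,178.8),.089); b=plane('side',(389.3,191.5),.065)
e=np.array([-.727,-.686]);e/=np.linalg.norm(e); q=np.array([-e[1],e[0]])
d=(b-a)[:2]; print(a,b,d,'lat',d@e,'depth',d@q,q)
R=r.get_state(); print(R['tcp_pos'])
print(proj('side',R['tcp_pos']), proj('side',R['tcp_pos']+[0,0,-.0228]), proj('side',[.479,-.19,.065]))
"
```

```text
[ 0.48097098 -0.20204974  0.089     ] [ 0.47799995 -0.19356674  0.065     ] [-0.00297103  0.008483  ] lat -0.0036610011524252015 depth -0.00820885986040557 [ 0.68630032 -0.72731827]
[ 0.47652915 -0.18869675  0.11217465]
[390.90663983 170.81179952] [389.73371003 181.42989469] [387.84469747 191.92203298]
```

```bash
python3 -c "
from h import *
c=np.array([.4765,-.1887])
th=np.linspace(0,6.28,90)
def circ(z,rad,c=c): return np.array([proj('side',[c[0]+rad*np.cos(t),c[1]+rad*np.sin(t),z]) for t in th])
for z0 in(.083,.086):
  for n,z,rad in(('bot',0,.012),('taper',.005,.015),('shoulder',.034,.024),('top',.05,.024)):
    P=circ(z0+z,rad); print(z0,n,P.min(0).round(1),P.max(0).round(1))
P=circ(.065,.0225,np.array([.479,-.19]));print('boss',P.min(0),P.max(0))
"
```

```text
0.083 bot [383.2 181.7] [395.7 187.1]
0.083 taper [381.9 178.7] [397.5 185.5]
0.083 shoulder [378.6 163.5] [403.9 173.8]
0.083 top [379.3 155.9] [404.8 166.1]
0.086 bot [383.4 180.3] [395.8 185.7]
0.086 taper [382.  177.4] [397.7 184.1]
0.086 shoulder [378.7 162.1] [404.  172.4]
0.086 top [379.5 154.5] [405.  164.6]
boss [376.35129616 186.84536335] [399.41798871 197.19103878]
```

Request:
step_arm:
  deltas:
    - [-0.003,-0.009,0,-2.3,1,3,-1]
    - [0,0,0,0,0,5,-1]
    - [0,0,0,0,0,4,-1]
    - [0,0,0,0,0,0,-1]

```text
time_s: 7.2
tcp_pos: [0.4795, -0.189, 0.1002]
eef_rot: [179.9, 0.2, 148.9]
contact_force: [-0.0, -0.6, -3.3]
gripper_width: 0.0471
```

```bash
python3 -c "
from h import *
plan([.479,-.189,.08],149,10,-1)"
```

```text
at [ 0.4795 -0.189   0.1002] [179.94   0.19 148.92] F [-0.  -0.6 -3.3] w 0.0470615255537058 t 7.2 j [  0.  13. -29.   0. -48. -32.]
[[0.0, 0.0, -0.0001, 0.0, -0.0, 2.0, -1.0], [0.0, 0.0, -0.0001, 0.0, -0.0, 2.0, -1.0], [0.0, 0.0, -0.0001, 0.0, -0.0, 2.0, -1.0], [0.0, 0.0, -0.0001, 0.0, -0.0, 2.0, -1.0], [0.0, 0.0, -0.0001, 0.0, -0.0, 2.0, -1.0], [0.0, 0.0, -0.0001, 0.0, -0.0, 2.0, -1.0], [0.0, 0.0, -0.0001, 0.0, -0.0, 2.0, -1.0], [0.0, 0.0, -0.0001, 0.0, -0.0, 2.0, -1.0], [0.0, 0.0, -0.0001, 0.0, -0.0, 2.0, -1.0], [0.0, 0.0, -0.0001, 0.0, -0.0, 2.0, -1.0]]
```

Request:
step_arm:
  deltas:
    - [0,0,0,0,0,3,-1]
    - [0,0,0,0,0,3,-1]
    - [0,0,0,0,0,2,-1]
    - [0,0,0,0,0,2,-1]

```text
time_s: 7.6
tcp_pos: [0.4797, -0.1892, 0.0896]
eef_rot: [179.9, 0.2, 148.9]
contact_force: [-0.5, -0.2, -3.8]
gripper_width: 0.0471
```

Request:
step_arm:
  deltas:
    - [0,0,0,0,0,2,-1]
    - [0,0,0,0,0,2,-1]

```text
time_s: 7.8
tcp_pos: [0.4798, -0.1892, 0.0853]
eef_rot: [179.9, 0.2, 148.9]
contact_force: [-0.0, -0.0, -3.9]
gripper_width: 0.047
```

Request:
step_arm:
  deltas:
    - [0,0,0,0,0,2,-1]
    - [0,0,0,0,0,2,-1]

```text
time_s: 8.0
tcp_pos: [0.4798, -0.1892, 0.0809]
eef_rot: [179.9, 0.2, 148.9]
contact_force: [0.7, -0.2, -3.2]
gripper_width: 0.0469
```

Request:
step_arm:
  deltas:
    - [0,0,0,0,0,1.5,-1]
    - [0,0,0,0,0,1.5,-1]

```text
time_s: 8.2
tcp_pos: [0.4798, -0.1892, 0.0776]
eef_rot: [179.9, 0.2, 148.9]
contact_force: [-0.2, 0.4, -3.8]
gripper_width: 0.0469
```

Request:
step_arm:
  deltas:
    - [0,0,0,0,0,1.5,-1]
    - [0,0,0,0,0,1.5,-1]

```text
time_s: 8.4
tcp_pos: [0.4797, -0.1892, 0.0743]
eef_rot: [179.9, 0.2, 148.9]
contact_force: [0.1, -0.5, -3.0]
gripper_width: 0.0472
```

Request:
step_arm:
  deltas:
    - [0,0,0,0,0,1.5,-1]
    - [0,0,0,0,0,1.5,-1]

```text
time_s: 8.6
tcp_pos: [0.4798, -0.1894, 0.072]
eef_rot: [180.0, 0.2, 148.9]
contact_force: [-3.2, 1.3, 5.7]
gripper_width: 0.0471
```

```bash
python3 -c "
from h import *
print(r.get_state())
cv2.imwrite('pics/s5.png',cv2.resize(r.capture('side')[130:240,330:440,::-1],None,fx=5,fy=5,interpolation=2))"
```

```text
{'time_s': 8.6, 'joints': array([  0.35846178,  14.67157492, -30.89469995,   0.1200056 ,
       -44.22952245, -31.50566588]), 'qd': array([-0.00890582,  0.82701801, -0.75253457,  0.10537187,  1.69096662,
        0.07647525]), 'joint_torque': array([-2.70442693e-01, -4.04952586e+01,  2.24139744e+01,  5.43105260e+00,
        1.20494518e+00, -7.16340173e-05]), 'tcp_pos': array([ 0.47975956, -0.18935408,  0.07198844]), 'eef_rot': array([179.96494939,   0.21795148, 148.93857025]), 'contact_force': array([-3.20685391,  1.25803754,  5.73080466]), 'moment': array([0.80102304, 1.3165533 , 0.08587398]), 'gripper_width': 0.047124224982225696}
```

View pics/s5.png

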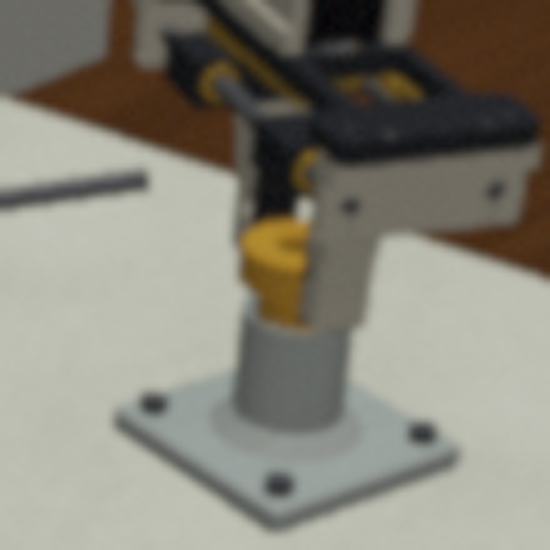

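Contact came 20.5 mm down, which matches the ring. There is a small side load along the jaw axis, so I'll ease it and keep pressing slowly.

Request:
step_arm:
  deltas:
    - [0,0,0,0.7,0,1,-1]
    - [0,0,0,0,0,1.5,-1]

```text
time_s: 8.85
tcp_pos: [0.4798, -0.1892, 0.0704]
eef_rot: [179.9, 0.3, 149.0]
contact_force: [-3.5, 1.3, 6.5]
gripper_width: 0.0469
```

Request:
step_arm:
  deltas:
    - [0,0,0,0,0,1.5,-1]
    - [0,0,0,0,0,1.5,-1]

```text
time_s: 9.05
tcp_pos: [0.4797, -0.1893, 0.0681]
eef_rot: [179.9, 0.3, 149.0]
contact_force: [-3.4, 2.3, 5.7]
gripper_width: 0.0473
```

```bash
python3 -c "
from h import *
s=r.get_state();print(s['tcp_pos'],s['contact_force'],s['moment'],s['eef_rot'])"
```

```text
[ 0.47969653 -0.18933658  0.0681135 ] [-3.37798864  2.34882899  5.66250754] [0.58577329 1.19433727 0.01138885] [179.94741346   0.34655909 148.9809176 ]
```

Request:
step_arm:
  deltas:
    - [0,0,0,1.2,0,1.5,-1]
    - [0,0,0,1.0,0,1.5,-1]

```text
time_s: 9.25
tcp_pos: [0.4797, -0.1889, 0.0666]
eef_rot: [179.9, 0.6, 149.0]
contact_force: [-2.0, -1.2, 5.8]
gripper_width: 0.0471
```

Request:
step_arm:
  deltas:
    - [0,0,0,0.5,0,1.7,-1]
    - [0,0,0,0.5,0,1.7,-1]

```text
time_s: 9.45
tcp_pos: [0.4796, -0.189, 0.0645]
eef_rot: [179.9, 0.7, 149.1]
contact_force: [-3.3, -0.5, 8.2]
gripper_width: 0.047
```

```bash
python3 -c "
from h import *
s=r.get_state();print(s['tcp_pos'],s['contact_force'],s['moment'],s['eef_rot'])
cv2.imwrite('pics/s6.png',cv2.resize(r.capture('side')[130:240,330:440,::-1],None,fx=5,fy=5,interpolation=2))"
```

```text
[ 0.47957259 -0.18904255  0.06445809] [-3.27105577 -0.53253071  8.16407997] [ 0.21895102  1.29752152 -0.05167702] [179.90736954   0.7094879  149.08547048]
```

View pics/s6.png

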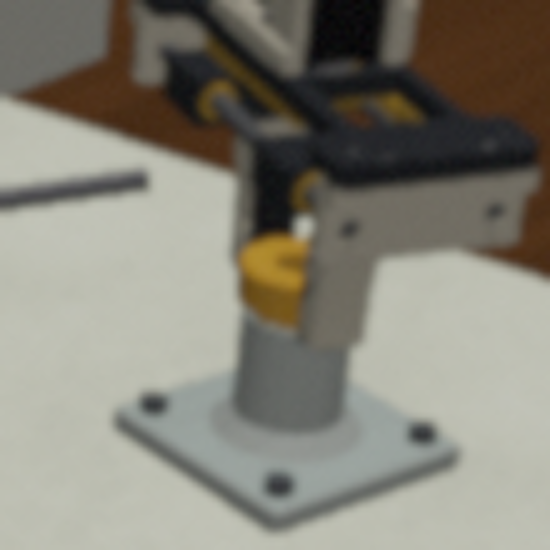

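Request:
step_arm:
  deltas:
    - [0,0.005,0,0.3,0,1.8,-1]
    - [0,0,0,0.3,0,1.8,-1]

```text
time_s: 9.7
tcp_pos: [0.4795, -0.1891, 0.0625]
eef_rot: [179.9, 0.5, 149.1]
contact_force: [-5.7, 3.0, 11.8]
gripper_width: 0.0473
```

Request:
step_arm:
  deltas:
    - [0,0.005,0,0.3,0,1.8,-1]
    - [0,0,0,0.3,0,1.8,-1]

```text
time_s: 9.9
tcp_pos: [0.4794, -0.1892, 0.0608]
eef_rot: [179.9, 0.3, 149.2]
contact_force: [-5.0, 3.5, 12.6]
gripper_width: 0.0472
```

Request:
step_arm:
  deltas:
    - [0,0,0,0.8,0,2,-1]
    - [0,0,0,0.8,0,2,-1]

```text
time_s: 10.1
tcp_pos: [0.4794, -0.1891, 0.0603]
eef_rot: [179.9, 0.5, 149.3]
contact_force: [-8.6, 3.6, 24.0]
gripper_width: 0.0475
```

```bash
python3 -c "
from h import *
s=r.get_state();print(s['tcp_pos'],s['contact_force'],s['moment'],s['eef_rot'])
cv2.imwrite('pics/s7.png',cv2.resize(r.capture('side')[150:230,350:430,::-1],None,fx=7,fy=7,interpolation=2))"
```

```text
[ 0.47943323 -0.1891274   0.06034962] [-8.6314193   3.55471186 24.03632886] [ 1.01583146  3.10495998 -0.11342515] [179.90726054   0.53963845 149.28097432]
```

View pics/s7.png

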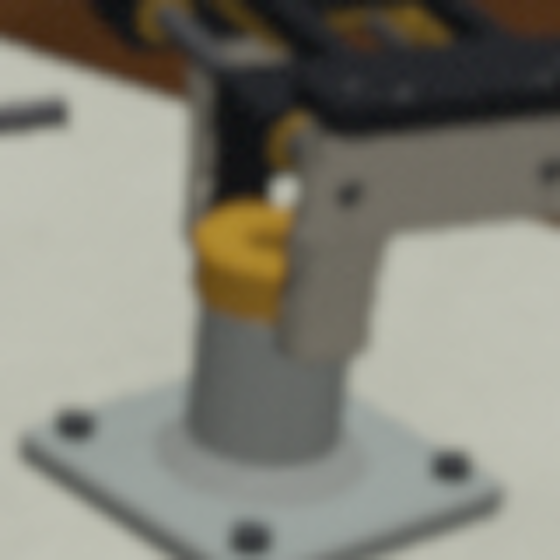

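The push climbed to about 27 N with z stalled, and the head looks flush. Releasing.

Request:
step_arm:
  deltas:
    - [0,0,0,0,0,0,-1]
    - [0,0,0,0,0,0,0.5]
    - [0,0,0,0,0,0,1]
    - [0,0,0,0,0,0,1]
    - [0,0,0,0,0,0,1]
    - [0,0,0,0,0,0,1]

```text
time_s: 10.75
tcp_pos: [0.4809, -0.1891, 0.0609]
eef_rot: [179.8, 0.7, 149.3]
contact_force: [-0.5, 0.9, 0.6]
gripper_width: 0.0815
```

Request:
step_arm:
  deltas:
    - [0,0,0,0,0,-5,1]
    - [0,0,0,0,0,-20,1]
    - [0,0,0,0,0,-30,1]
    - [0,0,0,0,0,-30,1]
    - [0,0,0,0,0,-20,1]
    - [0,0,0,0,0,0,1]

```text
time_s: 11.35
tcp_pos: [0.4792, -0.189, 0.1704]
eef_rot: [179.9, 0.6, 149.3]
contact_force: [0.1, 0.5, 0.8]
gripper_width: 0.0877
```

```bash
python3 -c "
from h import *
print(r.get_state()['contact_force'])
i=r.capture('side')[:,:,::-1]; cv2.imwrite('pics/side8.png',i)
cv2.imwrite('pics/s8.png',cv2.resize(i[165:235,350:420],None,fx=8,fy=8,interpolation=2))"
```

```text
[0.06689012 0.46003182 0.83669324]
```

View pics/s8.png

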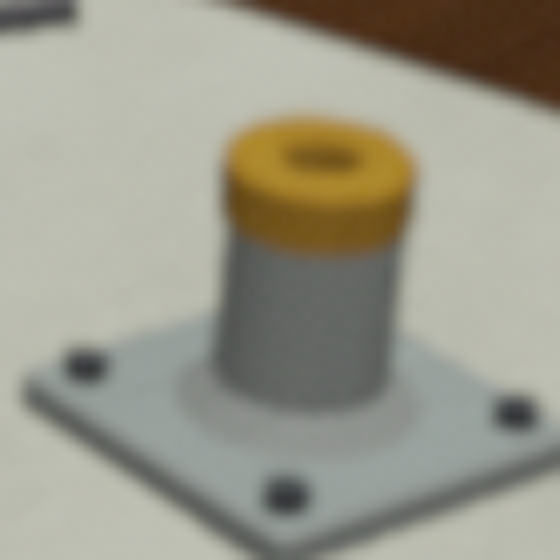

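```bash
python3 -c "
from h import *
th=np.linspace(0,6.28,120)
def circ(n,z,rad,c): return np.array([proj(n,[c[0]+rad*np.cos(t),c[1]+rad*np.sin(t),z]) for t in th])
c=[.479,-.1895]
i=cv2.imread('pics/side8.png'); m=cv2.inRange(cv2.cvtColor(i,cv2.COLOR_BGR2HSV),(10,120,40),(30,255,255)); m[:175]=0;m[205:]=0;m[:,:370]=0;m[:,:].T[412:]=0
x,y,w,h=cv2.boundingRect(m);print('mask',x,y,x+w-1,y+h-1)
for g in(0,.003,.006):
  T=circ('side',.081+g,.024,c);B=circ('side',.065+g,.024,c); print(g,T.min(0),T.max(0),B.min(0),B.max(0))
P=circ('side',.012,.0225,c);print('bossbase',P.max(0)); P=circ('side',.065,.0225,c);print(P.min(0),P.max(0))
for p in([.43,.041],[.43,-.041]):pass
Hs=[(85,367),(287,497),(515,413)]
print([plane('side',(350+a/8-.44,165+b/8-.44),.012) for a,b in Hs])
plan([.45,.05,.2],173,8)
"
```

```text
mask 379 180 400 196
0 [376.13781536 179.44342661] [400.93339853 190.27615739] [375.43878176 186.59177455] [400.04874949 197.63391072]
0.003 [376.27023873 178.09156691] [401.10100389 188.88429393] [375.56893273 185.25928913] [400.21344658 196.26266147]
0.006 [376.40309564 176.73601728] [401.26916417 187.48850237] [375.69950474 183.9232097 ] [400.37868248 194.88758954]
bossbase [396.46914669 220.86986544]
[376.20292319 186.9238433 ] [399.27424843 197.27534486]
[array([ 0.52743663, -0.17024617,  0.012     ]), array([ 0.45259502, -0.15224127,  0.012     ]), array([ 0.43546564, -0.22724488,  0.012     ])]
at [ 0.4786 -0.1889  0.1692] [179.93   0.54 149.29] F [ 1.  -0.8  0.3] w 0.08741156692508784 t 11.4 j [  1.   8. -25.   0. -57. -31.]
[[0.0, 0.0, -0.0517, 18.3, 23.8, -3.9, 1.0], [0.0, 0.0, -0.0517, 17.1, 24.8, -3.9, 1.0], [0.0, 0.0, -0.0517, 15.8, 25.6, -3.9, 1.0], [0.0, 0.0, -0.0517, 14.4, 26.4, -3.9, 1.0], [0.0, 0.0, -0.0517, 13.0, 27.1, -3.9, 1.0], [0.0, 0.0, -0.0517, 11.6, 27.7, -3.9, 1.0], [0.0, 0.0, -0.0517, 10.2, 28.3, -3.9, 1.0], [0.0, 0.0, -0.0517, 8.7, 28.8, -3.9, 1.0]]
```

The side view reads a gap between 0 and about 2 mm, which is too loose to trust. I'll part-close the fingers, push on the head's top ring to confirm the height by touch, and make sure it's seated.

Request:
step_arm:
  deltas:
    - [0,0.009,0,0,0,5,-0.5]
    - [0,0,0,0,0,15,-0.5]
    - [0,0,0,0,0,18,-0.5]
    - [0,0,0,0,0,18,-0.5]
    - [0,0,0,0,0,15,-0.5]
    - [0,0,0,0,0,5,-0.5]
    - [0,0,0,0,0,0,-0.5]
    - [0,0,0,0,0,0,-0.5]

```text
time_s: 12.2
tcp_pos: [0.4741, -0.1884, 0.0831]
eef_rot: [-179.8, -0.7, 149.2]
contact_force: [0.1, -1.2, -0.1]
gripper_width: 0.0295
```

Request:
step_arm:
  deltas:
    - [0.003,-0.012,0,-4,2.4,-3,-0.5]
    - [0,0,0,0,0,0,-0.5]
    - [0,0,0,0,0,0,-0.5]

```text
time_s: 12.5
tcp_pos: [0.4803, -0.1886, 0.0878]
eef_rot: [-179.7, 0.2, 149.2]
contact_force: [0.4, -0.2, 0.1]
gripper_width: 0.0222
```

Request:
step_arm:
  deltas:
    - [0,0,0,1,0,2,-0.5]
    - [0,0,0,0,0,1.5,-0.5]

```text
time_s: 12.7
tcp_pos: [0.48, -0.1879, 0.0851]
eef_rot: [-179.7, 0.3, 149.3]
contact_force: [0.2, -0.1, 0.3]
gripper_width: 0.022
```

Request:
step_arm:
  deltas:
    - [0,0,0,0,0,1.5,-0.5]
    - [0,0,0,0,0,1.5,-0.5]

```text
time_s: 12.9
tcp_pos: [0.4799, -0.1879, 0.082]
eef_rot: [-179.8, 0.3, 149.3]
contact_force: [-0.4, -0.2, 0.2]
gripper_width: 0.0222
```

Request:
step_arm:
  deltas:
    - [0,0,0,0,0,1.5,-0.5]

```text
time_s: 13.0
tcp_pos: [0.48, -0.188, 0.0811]
eef_rot: [-179.7, 0.3, 149.3]
contact_force: [-6.9, 6.3, 24.9]
gripper_width: 0.0216
```

Contact came at z = 0.081 m, exactly where a flush head top should be, with 25 N of push. Next: retreat and take a last look.

Request:
step_arm:
  deltas:
    - [0,0,0,0,0,-10,-0.5]
    - [0,0,0,0,0,-30,-0.5]
    - [0,0,0,0,0,-40,-0.5]
    - [0,0,0,30,-18,-20,-0.5]
    - [0,0,0,35,-22,0,-0.5]
    - [0,0,0,0,40,0,-0.5]
    - [0,0,0,0,40,0,-0.5]
    - [0,0,0,0,40,0,-0.5]
    - [0,0,0,0,0,0,-0.5]

```text
time_s: 13.9
tcp_pos: [0.4638, -0.084, 0.1879]
eef_rot: [-179.9, 0.5, 149.0]
contact_force: [0.3, -0.6, 0.0]
gripper_width: 0.0216
```

```bash
python3 -c "
from h import *
for n in('side','top'): cv2.imwrite(f'pics/{n}9.png',r.capture(n)[:,:,::-1])
print(r.get_state()['tcp_pos'],r.get_state()['contact_force'])
cv2.imwrite('pics/b9.png',np.hstack([cv2.resize(cv2.imread(f'pics/{n}9.png'),(400,300),interpolation=3) for n in('side','top')]))
i=cv2.imread('pics/side9.png'); j=cv2.imread('pics/side0.png'); print([np.abs(i[a:b,c:d].astype(int)-j[a:b,c:d]).max() for a,b,c,d in((290,345,180,212),(212,248,242,268))])"
```

```text
[ 0.46178409 -0.08584896  0.18738374] [-0.62401509 -1.32187609 -0.30424264]
[np.int64(7), np.int64(7)]
```

View pics/b9.png

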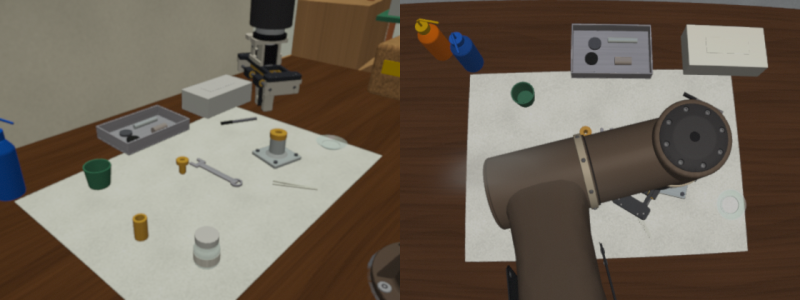

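The bushing is seated at about (278,135) in the reduced side view. Both bystanders match the first picture pixel for pixel, within noise. The arm hides the housing from the top camera, but the touch check and the side view are enough.

```bash
python3 -c "
from h import *
r.close_job()"
```

```text
the job is handed in; nothing more can be done
```

I pressed the wide bushing head up into the housing bore, past the ring, released it, and handed the job in at about 14 s.

- **Seating:** The ring met the bushing about 20.5 mm down, and it slid at roughly 9 N, rising to about 16 N with some side load. It then stalled at about 27 N. I released it and pushed on the head's top with part-closed fingers. They made contact at z = 0.081 m, where a flush head should be, at 25 N. The wrist force stayed well under its limit.
- **Bystanders:** The slim bushing and the sleeve look the same in the last side picture as in the first (at most 7 grey levels of difference). The arm is clear of everything.
- **Weaker or missing checks:** The side view alone put the gap under the shoulder somewhere between 0 and about 2.5 mm, so flushness rests on the touch check. The arm hid the housing from the top camera at the end, so I didn't check centring or tilt from above. In the side view the bushing looks upright and centred.

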